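# Scan the toe bone's label

## Task

Take the yellow label reader from its round tray and scan the bar-code label of the toe bone's stand: point it square at the middle of the label from about 5 cm away, its long window along the label's long side, and hold it still there for a good second. Do not scan the other label or touch or shift the stands, the bones or the vial; then stand the reader upright in its tray again, setting it down rather than dropping it, and let go.

Things in the scene. Friction and masses are not known exactly. Their poses are not given: they have to be found in the camera images.
- reader: cordless label reader, about 180 g, standing nose down: black hood 64 (x) x 44 (y) mm up to z = 26 mm, grey shoulder to 36 mm, yellow handle 46 (x) x 34 (y) mm to the top at 118 mm; grip its ribbed y faces (z 70 to 106 mm). Origin: centre of the nose face; z up the handle, x along the wide side and the 52 mm red window in the nose. Reads along -z, same either way round.
- reader_spot (a point): the reading spot of the reader: on its axis, 50 mm in front of the nose (reader frame 0, 0, -50 mm; inside the bench while the reader stands in the tray); no visible mark
- tray: fixed round black charging tray, 130 mm outside diameter, rim 12 mm high and 5 mm thick, flat floor 5 mm above the bench, 120 mm across. Origin: centre of the underside
- stand_toe: fixed stand, grey base 190 x 140 x 6 mm (x -90..+100) with the toe bone loose on the mat of its rear half; in front a tilting plate 86 x 54 x 4 mm with a white bar-code label, on a level pin (x -55, z 46 mm) between two cheeks (55 mm high, 100 mm over both). Origin: underside, at bench height; z up, x from label to specimen, y along the pin. The front faces the robot and its right (-y).
- label_toe (a point): centre of the white bar-code label (78 x 46 mm) on its surface, 2.5 mm above the pin. z is the outward normal of the label, y runs along the label's long side (the bars are side by side along y), x up the slope. The normal leans 24 to 36 degrees from vertical, toward the robot and its right (-y).
- plate_toe (a joint): slope of the label plate: 0 = level, facing up; grows as the label leans toward the front of the stand; 0.42 to 0.62 at the start. Light friction hinge: it turns if touched.
- stand_shell: fixed stand, grey base 190 x 140 x 6 mm (x -90..+100) with the curved bone shell loose on the mat of its rear half; in front a tilting plate 86 x 54 x 4 mm with a white bar-code label, on a level pin (x -55, z 46 mm) between two cheeks (55 mm high, 100 mm over both). Origin: underside, at bench height; z up, x from label to specimen, y along the pin. The front faces the robot and its right (-y).
- label_shell (a point): centre of the white bar-code label (78 x 46 mm) on its surface, 2.5 mm above the pin. z is the outward normal of the label, y runs along the label's long side (the bars are side by side along y), x up the slope. The normal leans 24 to 36 degrees from vertical, toward the robot and its right (-y).
- plate_shell (a joint): slope of the label plate: 0 = level, facing up; grows as the label leans toward the front of the stand; 0.42 to 0.62 at the start. Light friction hinge: it turns if touched.
- toe_bone: small tan toe bone shaped like a dumb-bell, 67 x 82 x 30 mm, loose on its stand; origin at the centre of its underside
- bone_shell: curved tan piece of bone wall, 112 x 105 x 32 mm, loose on its stand; origin at the centre of its underside
- vial: clear specimen vial with a blue cap, 32 mm diameter, 64 mm tall, standing loose on the bench near the stands; origin at the centre of its underside

How it is judged:
On the way:
1. toe bone's label scanned: reading spot within 15 mm of its centre, reader within 0.2 rad of square and of the label's long side, under 20 mm/s and 0.15 rad/s, for 0.8 s (distance between reader_spot and label_toe below 0.015 m and angle between the z axis of reader and the z axis of label_toe, either way round below 0.2 rad and angle between the x axis of reader and the y axis of label_toe, either way round below 0.2 rad and linear speed of reader below 0.02 m/s and angular speed of reader below 0.15 rad/s), for 0.8 s.
At the end, for the whole second after the job is handed in: the reader stands upright (within 0.08 rad) and at rest on the floor of its tray, inside the rim (axis within 22 mm of the tray's centre), released (horizontal distance between reader and tray below 0.022 m and height (world z) of reader between 0.002 and 0.01 m and angle between reader's own z axis and vertical below 0.08 rad and linear speed of reader below 0.01 m/s); the robot touches nothing.
It fails at once if the other label is scanned (aimed at within the same limits) (distance between reader_spot and label_shell below 0.015 m and angle between the z axis of reader and the z axis of label_shell, either way round below 0.2 rad and angle between the x axis of reader and the y axis of label_shell, either way round below 0.2 rad).
It fails at once if a stand is touched by the reader or the robot (over 1 N) (contact force between any of stand_toe, stand_shell and reader above 1 N or contact force between any of stand_toe, stand_shell and the fingers above 1 N or contact force between any of stand_toe, stand_shell and the arm above 1 N).
It fails at once if a bone or the vial is shifted more than 10 mm or the vial is tipped (distance of any of toe_bone, bone_shell, vial from where it was at the start of the episode above 0.01 m or angle between vial's own z axis and vertical above 0.3 rad).
It fails at once if the reader is let go more than 15 mm above the tray's floor (height (world z) of reader above 0.02 m and contact force between the fingers and reader below 0.1 N).
It also fails if it takes over 51 s, if anything falls off the work surface, if the arm or the gripper's body presses on something with over 40 N, if the wrist force passes 120 N, or if a joint passes its speed limit or range.

## Robot

A 7-joint arm with a two-finger parallel gripper is mounted at the origin on a cart in front of the work surface, level with it; the furniture and walls round the work are solid. World frame = base frame: x ahead of the robot, y to its left, z up, the work surface at z = 0. Lengths are in m, angles in rad, forces in N, time in s.
With the tool pointing down it reaches from about 0.35 to 0.9 m from the base axis. Payload 19.9 kg.
Tool frame: the origin (TCP) lies between the finger pads; the fingertips stand 22 mm ahead of it and the grasp point (between the pads) lies 3 mm ahead of it (ctrl.tcp_to_tips is the z of the fingertips in the tool frame, in m); z points along the fingers, y is the line along which they close (so a half turn about z gives the same grasp; the last joint's range is limited). The gripper opens to 85 mm and grips with 20 to 120 N. Pads are 22 mm wide; open, the fingers measure 114 mm over their backs; the gripper's body (76 mm by 85 mm) begins 54 mm behind the grasp point. The pads swing forward as they close: fully open they stand 13 mm farther back than shut.
Start: joints at [1.308, 0.417, -0.01, 1.614, 0.005, 1.111, -0.053], TCP at [0.137, -0.61, 0.253] pointing down, gripper open.
Joint ranges: [-2.81, 2.81], [-0.39, 2.02], [-1.27, 1.25], [0.06, 2.57], [-1.19, 4.33], [0.19, 2], [-2.82, 2.82]. Speed limits (rad/s): [1.89, 1.89, 2.39, 2.39, 3.01, 3.01, 3.01].

## Interface

Orientations are given as a 3x3 rotation matrix whose columns are the frame's x, y, z axes.
In Python, from rig import ctrl gives the robot as it stands.
- The arm moves only by the tool send_rows, never from a script. Its argument "series" is a list of rows, each an object with "slide": the shift along the tool's x, y, z in mm, a list of three; "dr": the turn, a rotation vector about the tool's x, y, z in rad, a list of three. A call has 1 to 20 rows; each row is the pose to reach, as a shift and turn from the pose commanded when the call began, along the tool's axes at that moment; what a row does not reach only later rows make up. A row lasts 1/10 s, in which the tool goes at most 50 mm and 8.59 degrees, less where a joint would pass 70% of its speed; a pose out of reach is approached as far as the arm can. A call with a gripper value outside its range is refused whole. "gripper" is the closure, from 0 (fully open) to 1 (shut), set as the call begins (left out, the last holds). The fingers move at their own pace and stop on an object; the grip force is fixed at half the most. Time passes only in rows, so rows that repeat a pose let the fingers close. It gives the time, the measured TCP pose, the force, the opening and the grip force at its end, in the units of the state.
- ctrl.read_state(): the state, without advancing time (a new reading comes with each control period).
- ctrl.snapshot(name): name is "scene" or "top" or "wrist"; returns the picture (420x560x3 uint8, red, green, blue); there is no depth.
- ctrl.get_calibration(name): a dict with "intrinsics" (3x3 intrinsics, pixels), "distortion" ([k1, k2, p1, p2, k3] as OpenCV has them; the pictures are not rectified), "xyz" and "orientation" of the camera in the world; the wrist camera has in their place "T_tool_cam" (4x4, takes a point from camera to tool coordinates, whose origin is the TCP and whose axes are the flange's). Camera axes: x right, y up, looking along -z (the intrinsics and any distortion apply to the point x, -y, -z); pixel columns grow to the right and rows downward; lengths in m; the calibration is good to about 2 mm. A picture is of the moment at which its call begins: read the wrist's pose just before it. get_calibration takes no time and is no camera call.
- ctrl.hand_in(): hands the job in; it is judged then, once.
The state is a dict: "t": time; "joint_pos": joint angles; "qvel": joint speeds; "joint_efforts": joint torques, N m; "position": TCP position; "orientation": TCP orientation; "force": force on the tool from outside, world axes, zero at the start; "moment": the same for the moment, N m; "gripper_width": finger opening in m; "gripper_force": force on a finger pad.
Only numpy, scipy, OpenCV 4.12 (cv2) and the standard library are available. Lean on these libraries where they do the work, as an engineer would, in place of code of your own. Each camera call takes 0.05 s, during which the arm holds its last target. There are 200 camera calls.

## Working session

There is one attempt and no reset: what is moved stays moved. The work goes in short steps, Python scripts to look and compute and a tool call to move; the robot and the scene stay as the last step left them, time stands still between calls to the robot, and variables do not carry over. Pictures are saved under pics/ and viewed, at most 10 in all, crops included, and the job is handed in when it is done.

Besides the shell and the picture viewer there is one more tool, called as a command line: name --argument value ..., lists and objects as JSON in quotes. send_rows: Moves the arm, as the interface text tells. Its arguments: {"type":"object","properties":{"series":{"type":"array","items":{"type":"object","properties":{"slide":{"type":"array","items":{"type":"number"}},"dr":{"type":"array","items":{"type":"number"}}}}},"gripper":{"type":"number"}},"required":["series"]}

```bash
mkdir -p pics; ls
python3 - <<'E'
from rig import ctrl
import cv2,numpy as np
for n in("scene","top"):
    im=ctrl.snapshot(n); cv2.imwrite(f"pics/{n}0.png",im[:,:,::-1])
    c=ctrl.get_calibration(n); print(n,{k:np.round(v,4).tolist() for k,v in c.items()})
s=ctrl.read_state(); print(s)
E
```

```text
pics
scene {'intrinsics': [[419.6652, 0.0, 278.0353], [0.0, 419.6652, 214.9085], [0.0, 0.0, 1.0]], 'distortion': [-0.0346, 0.0, 0.0, 0.0, 0.0], 'xyz': [-0.0767, 0.6843, 0.5449], 'orientation': [[-0.7075, 0.3363, -0.6216], [-0.7066, -0.3222, 0.63], [0.0115, 0.8849, 0.4656]]}
top {'intrinsics': [[474.2305, 0.0, 279.1828], [0.0, 474.2305, 206.2144], [0.0, 0.0, 1.0]], 'distortion': [-0.056, 0.0, 0.0, 0.0, 0.0], 'xyz': [0.4995, 0.0057, 1.202], 'orientation': [[0.0071, 0.9962, -0.0868], [-1.0, 0.0068, -0.0037], [-0.0031, 0.0868, 0.9962]]}
{'t': 0.1, 'joint_pos': array([ 1.30751546,  0.41792883, -0.01031168,  1.61409843,  0.00469427,
        1.11068237, -0.05299325]), 'qvel': array([-1.91895922e-04, -1.79669843e-03,  1.73090225e-03, -2.67475650e-03,
        1.26554486e-03,  9.95115782e-04, -1.83936002e-05]), 'joint_efforts': array([ 4.34648697e-03, -8.65806556e+01,  6.80539571e-01, -4.35632944e+01,
        1.90515979e-02,  5.02219409e-03, -1.91963403e-05]), 'position': array([ 0.13741834, -0.60942111,  0.25272022]), 'orientation': array([[ 9.75502839e-01,  2.19986617e-01, -3.14528697e-04],
       [ 2.19986829e-01, -9.75502281e-01,  1.04683156e-03],
       [-7.65345283e-05, -1.09037933e-03, -9.99999403e-01]]), 'force': array([-1.06003398, -0.19686228, -0.12561517]), 'moment': array([-0.03031134,  0.00108767,  0.00674974]), 'gripper_force': 0.0, 'gripper_width': 0.08574659615166054}
```

View pics/scene0.png

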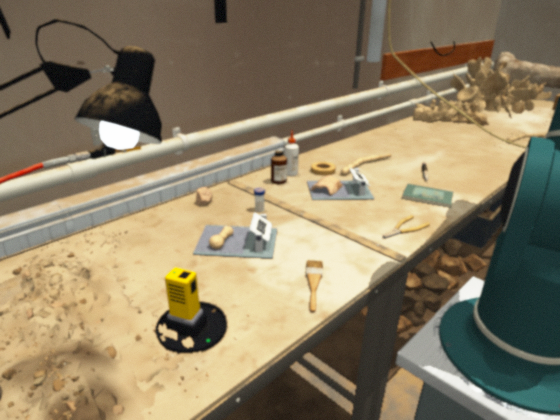

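View pics/top0.png

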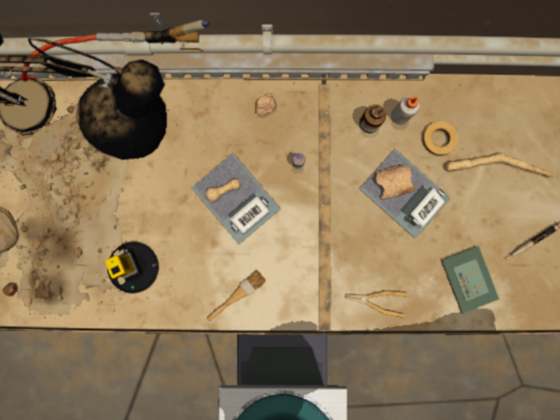

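The scene view shows the reader (185,295) in its tray. The toe stand is at (237,240), with its label at (260,228). In the top view the tray is at (131,267), the reader top at (122,265), the toe stand at (237,198) with its label at (250,214), the vial at (297,160), and the lamp at (125,110). Next I'll measure them.

```bash
cat > h.py <<'E'
from rig import ctrl
import cv2,numpy as np
F=np.diag([1.,-1,-1])
def cam(n,st=None):
    c=ctrl.get_calibration(n); K=np.array(c["intrinsics"]);D=np.array(c["distortion"])
    if n=="wrist":
        T=np.array(c["T_tool_cam"]);R=st["orientation"]@T[:3,:3];p=st["position"]+st["orientation"]@T[:3,3]
    else: R=np.array(c["orientation"]);p=np.array(c["xyz"])
    return K,D,R@F,p   # R: opencv cam->world
def rays(px,C):
    K,D,R,p=C
    u=cv2.undistortPoints(np.float64(px).reshape(-1,1,2),K,D).reshape(-1,2)
    return np.c_[u,np.ones(len(u))]@R.T
def onz(px,C,z):
    d=rays(px,C);return C[3]+d*((z-C[3][2])/d[:,2])[:,None]
def proj(P,C):
    K,D,R,p=C
    return cv2.projectPoints(np.float64(P).reshape(-1,1,3),cv2.Rodrigues(R.T)[0],-R.T@p,K,D)[0].reshape(-1,2)
def big(mask,box=None):
    m=mask.astype(np.uint8)*255
    if box: z=np.zeros_like(m);x0,y0,x1,y1=box;z[y0:y1,x0:x1]=m[y0:y1,x0:x1];m=z
    m=cv2.morphologyEx(m,cv2.MORPH_CLOSE,np.ones((5,5)))
    cs=cv2.findContours(m,0,1)[0];return max(cs,key=cv2.contourArea)
E
python3 - <<'E'
from h import *
im=cv2.imread("pics/top0.png");hsv=cv2.cvtColor(im,cv2.COLOR_BGR2HSV);H,S,V=cv2.split(hsv)
C=cam("top")
y=big((H>20)&(H<34)&(S>180)&(V>110),(95,235,170,300))
r=cv2.minAreaRect(y);print("yellow",r);
print(onz(cv2.boxPoints(r),C,.118).round(3), onz([r[0]],C,.118))
t=big(V<60,(95,235,170,300));(e)=cv2.fitEllipse(cv2.convexHull(t));print("tray",e,onz([e[0]],C,.012))
for nm,b in(("toe",(185,145,290,250)),("shell",(355,145,455,240))):
    base=big((S<75)&(V>40),b);r=cv2.minAreaRect(base);P=onz(cv2.boxPoints(r),C,.006);print(nm,"base",r,P.round(3).tolist(),[np.linalg.norm(P[i]-P[i-1]).round(3) for i in range(2)])
    l=big((S<60)&(V>175),b);r=cv2.minAreaRect(l);P=onz(cv2.boxPoints(r),C,.048);print(" label",r,P.round(3).tolist(),onz([r[0]],C,.048))
v=big((H>105)&(H<160)&(S>40),(285,148,310,172));print("vial",cv2.boundingRect(v),onz([cv2.minEnclosingCircle(v)[0]],C,.064))
print(ctrl.get_calibration("wrist"))
vis=cv2.resize(im[140:310,90:300],None,fx=3,fy=3,interpolation=2);cv2.imwrite("pics/crop.png",vis)
E
```

```text
yellow ((114.39940643310547, 266.4585876464844), (20.38461685180664, 15.307694435119629), 67.38013458251953)
[[0.467 0.412 0.118]
 [0.481 0.38  0.118]
 [0.438 0.36  0.118]
 [0.425 0.392 0.118]] [[0.4528551  0.38591244 0.118     ]]
tray ((132.6365203857422, 267.02593994140625), (48.927486419677734, 50.643699645996094), 34.29107666015625) [[0.4474364  0.37664641 0.012     ]]
toe base ((241.3618621826172, 210.9025115966797), (105.63716888427734, 71.7530517578125), 43.9583740234375) [[0.618, 0.266, 0.006], [0.751, 0.142, 0.006], [0.565, -0.054, 0.006], [0.434, 0.071, 0.006]] [np.float64(0.268), np.float64(0.183)]
 label ((249.56471252441406, 214.65884399414062), (19.306812286376953, 39.91520690917969), 49.398704528808594) [[0.565, 0.134, 0.048], [0.629, 0.061, 0.048], [0.593, 0.03, 0.048], [0.529, 0.103, 0.048]] [[0.57880132 0.08203125 0.048     ]]
shell base ((404.7116394042969, 192.9564208984375), (75.61984252929688, 54.59032440185547), 41.4964714050293) [[0.651, -0.191, 0.006], [0.757, -0.285, 0.006], [0.629, -0.429, 0.006], [0.524, -0.334, 0.006]] [np.float64(0.191), np.float64(0.142
[... 224 characters left out ...]
0.35567813  0.048     ]]
vial (296, 154, 4, 4) [[ 0.7227338  -0.03382168  0.064     ]]
{'intrinsics': array([[332.12722598,   0.        , 283.51132418],
       [  0.        , 332.12722598, 211.22479454],
       [  0.        ,   0.        ,   1.        ]]), 'distortion': array([-0.05801174,  0.        ,  0.        ,  0.        ,  0.        ]), 'T_tool_cam': array([[ 1.15268254e-03,  9.66237745e-01,  2.57649553e-01,
         6.51485821e-02],
       [ 9.99998783e-01, -1.38464126e-03,  7.18850489e-04,
        -2.63061876e-04],
       [ 1.05133268e-03,  2.57648411e-01, -9.66238165e-01,
        -1.19751124e-01],
       [ 0.00000000e+00,  0.00000000e+00,  0.00000000e+00,
         1.00000000e+00]])}
```

View pics/crop.png

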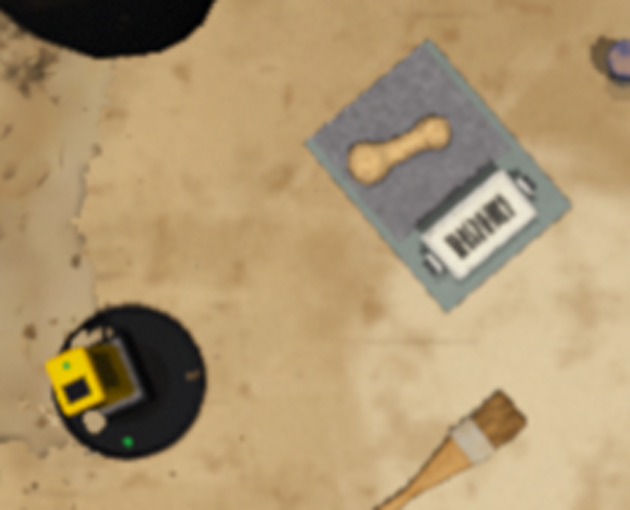

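The crop shows the toe stand's base corners at crop px (305,143), (430,40), (570,207) and (447,310). The label centre is near (480,225) and the reader's yellow top near (75,381). I'll move over the label now for a closer wrist look.

send_rows --series '[{"slide": [508, -603, 53], "dr": [0, 0, -1.35]}, {"slide": [508, -603, 53], "dr": [0, 0, -1.35]}, {"slide": [508, -603, 53], "dr": [0, 0, -1.35]}, {"slide": [508, -603, 53], "dr": [0, 0, -1.35]}, {"slide": [508, -603, 53], "dr": [0, 0, -1.35]}, {"slide": [508, -603, 53], "dr": [0, 0, -1.35]}, {"slide": [508, -603, 53], "dr": [0, 0, -1.35]}, {"slide": [508, -603, 53], "dr": [0, 0, -1.35]}, {"slide": [508, -603, 53], "dr": [0, 0, -1.35]}, {"slide": [508, -603, 53], "dr": [0, 0, -1.35]}, {"slide": [508, -603, 53], "dr": [0, 0, -1.35]}, {"slide": [508, -603, 53], "dr": [0, 0, -1.35]}, {"slide": [508, -603, 53], "dr": [0, 0, -1.35]}, {"slide": [508, -603, 53], "dr": [0, 0, -1.35]}, {"slide": [508, -603, 53], "dr": [0, 0, -1.35]}, {"slide": [508, -603, 53], "dr": [0, 0, -1.35]}, {"slide": [508, -603, 53], "dr": [0, 0, -1.35]}, {"slide": [508, -603, 53], "dr": [0, 0, -1.35]}, {"slide": [508, -603, 53], "dr": [0, 0, -1.35]}, {"slide": [508, -603, 53], "dr": [0, 0, -1.35]}]'

```text
t: 2.1
position: [0.5002, 0.0891, 0.2004]
orientation: [[0.001, 1.0, 0.0], [1.0, -0.001, -0.001], [-0.001, 0.0, -1.0]]
force: [0.8, 0.6, 0.4]
gripper_width: 0.0854
gripper_force: 0.0
```

Run:
```python
from h import *
import pickle
s=ctrl.read_state(); im=ctrl.snapshot("wrist");cv2.imwrite("pics/w1.png",im[:,:,::-1]);pickle.dump(s,open("w1.pkl","wb"))
print(s["t"],s["position"],s["orientation"].round(3),s["joint_pos"].round(2),abs(s["qvel"]).max())
```

```text
2.1 [0.5002081  0.08905147 0.20036148] [[ 0.001  1.     0.   ]
 [ 1.    -0.001 -0.001]
 [-0.001  0.    -1.   ]] [ 0.36  0.35 -0.71  1.94  0.27  0.96 -0.48] 0.004199093348385166
```

View pics/w1.png

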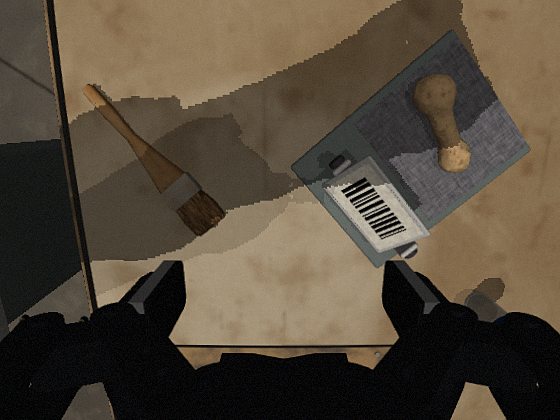

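The wrist view shows the label centred near (377,205) with bars at (372,207). The base corners are at (291,167), (453,30), (528,150) and (377,267). The label is partly in shadow, so I'll zoom in.

Run:
```python
import cv2
im=cv2.imread("pics/w1.png")[140:280,285:445]
cv2.imwrite("pics/w1c.png",cv2.convertScaleAbs(cv2.resize(im,None,fx=4.28,fy=4.28,interpolation=2),alpha=1.4))
```

```text
(no output)
```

View pics/w1c.png

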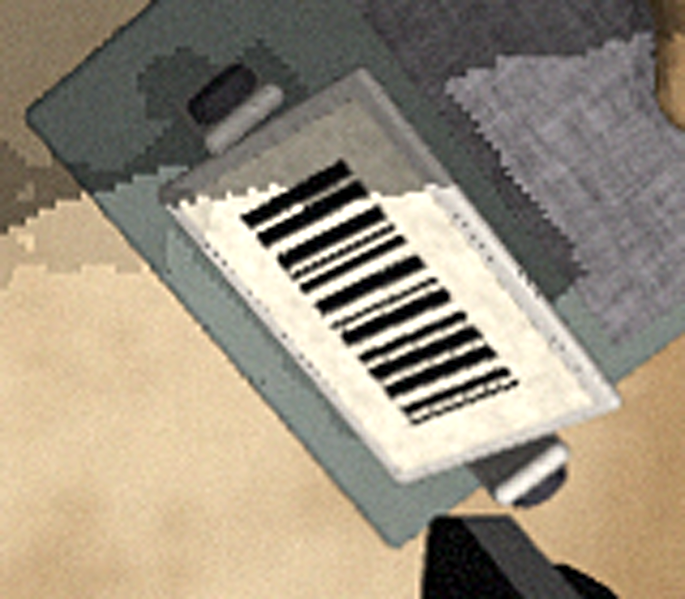

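Run:
```python
from h import *
import pickle
from scipy.optimize import least_squares
s=pickle.load(open("w1.pkl","rb"));W=cam("wrist",s);T=cam("top")
z=lambda p:np.array(p)/4.28+[285,140]
bw=np.array([z([28,112]),z([398,546]),[528,150],[453,30]])
pw=np.array([z(p) for p in([163,190],[402,482],[618,402],[362,70])])
bt=np.array([[305,143],[430,40],[570,207],[447,310]])/3+[90,140]
bt=bt[[0,3,2,1]] # placeholder order fixed below
base=np.array([[-90,70,6],[-90,-70,6],[100,-70,6],[100,70,6]])/1e3
print("wrist base",onz(bw,W,.006)[:,:2].round(3).tolist());print("top base",onz(bt,T,.006)[:,:2].round(3).tolist())
def model(p):
    x,y,a,q=p;R=np.array([[np.cos(a),-np.sin(a),0],[np.sin(a),np.cos(a),0],[0,0,1]])
    xl=np.array([np.cos(q),0,np.sin(q)]);n=np.array([-np.sin(q),0,np.cos(q)]);yl=np.array([0,1.,0]);pin=np.array([-.055,0,.046])
    pl=np.array([pin+u*xl+v*yl+.002*n for u,v in((-.027,.043),(-.027,-.043),(.027,-.043),(.027,.043))])
    o=np.array([x,y,0]);return base@R.T+o,pl@R.T+o,R@(pin+.0025*n)+o,np.c_[R@xl,R@yl,R@n]
# top order: front+y, front-y, rear-y, rear+y  (image left=+y)
bt=np.array([[305,143],[447,310],[570,207],[430,40]])/3+[90,140]
def order(p):
    b=model(p)[0];return proj(b,T)
def res(p,full=False):
    b,pl,_,_=model(p)
    t=order(p);d=np.linalg.norm(t[:,None]-bt[None],axis=2);tr=(t-bt[d.argmin(1)])
    r=[proj(b,W)-bw,proj(pl,W)-pw,tr]
    return r if full else np.concatenate([q.ravel() for q in r])
f=least_squares(res,[.63,.12,.7,.52],loss="soft_l1")
print("fit",f.x.round(4));[print(r.round(1).tolist()) for r in res(f.x,True)]
_,_,c,R=model(f.x);print("label",c.round(4),R.round(3).tolist())
np.savez("label.npz",c=c,R=R)
```

```text
wrist base [[0.508, 0.115], [0.598, 0.011], [0.736, 0.132], [0.65, 0.236]]
top base [[0.65, 0.233], [0.509, 0.111], [0.597, 0.008], [0.739, 0.128]]
fit [0.6203 0.1201 0.7099 0.6552]
[[-1.5, 0.4], [-0.3, 2.1], [5.1, 0.0], [1.3, -2.6]]
[[-2.0, -0.1], [-0.3, 0.5], [1.7, 2.5], [-0.6, -0.1]]
[[-1.6, 1.1], [-0.2, -0.4], [-1.4, -1.2], [-2.0, -0.4]]
label [0.5775 0.0833 0.048 ] [[0.601, -0.652, -0.462], [0.517, 0.758, -0.397], [0.609, 0.0, 0.793]]
```

send_rows --series '[{"slide": [291, -50, -50], "dr": [0, 0, -1.83]}, {"slide": [291, -50, -50], "dr": [0, 0, -1.83]}, {"slide": [291, -50, -50], "dr": [0, 0, -1.83]}, {"slide": [291, -50, -50], "dr": [0, 0, -1.83]}, {"slide": [291, -50, -50], "dr": [0, 0, -1.83]}, {"slide": [291, -50, -50], "dr": [0, 0, -1.83]}, {"slide": [291, -50, -50], "dr": [0, 0, -1.83]}, {"slide": [291, -50, -50], "dr": [0, 0, -1.83]}, {"slide": [291, -50, -50], "dr": [0, 0, -1.83]}, {"slide": [291, -50, -50], "dr": [0, 0, -1.83]}, {"slide": [291, -50, -50], "dr": [0, 0, -1.83]}, {"slide": [291, -50, -50], "dr": [0, 0, -1.83]}, {"slide": [291, -50, -50], "dr": [0, 0, -1.83]}, {"slide": [291, -50, -50], "dr": [0, 0, -1.83]}, {"slide": [291, -50, -50], "dr": [0, 0, -1.83]}, {"slide": [291, -50, -50], "dr": [0, 0, -1.83]}]'

```text
t: 3.75
position: [0.4501, 0.3812, 0.2504]
orientation: [[-0.967, -0.255, 0.0], [-0.255, 0.967, -0.0], [-0.0, -0.0, -1.0]]
force: [0.2, -0.1, 0.7]
gripper_width: 0.0854
gripper_force: 0.0
```

Run:
```python
from h import *
import pickle
s=ctrl.read_state(); im=ctrl.snapshot("wrist");im=im[:,:,::-1].copy();cv2.imwrite("pics/w2.png",im);pickle.dump(s,open("w2.pkl","wb"))
print(s["t"],s["position"],s["orientation"].round(3),s["joint_pos"].round(2))
H,S,V=cv2.split(cv2.cvtColor(im,cv2.COLOR_BGR2HSV));C=cam("wrist",s)
y=big((H>18)&(H<36)&(S>150)&(V>130));r=cv2.minAreaRect(y);print(r)
P=onz(cv2.boxPoints(r),C,.118);print(P.round(4).tolist(),onz([r[0]],C,.118),[np.linalg.norm(P[i]-P[i-1]).round(4) for i in(0,1)])
```

```text
3.75 [0.45014845 0.38115271 0.25041163] [[-0.967 -0.255  0.   ]
 [-0.255  0.967 -0.   ]
 [-0.    -0.    -1.   ]] [ 0.05  0.62 -1.14  1.68  0.59  1.24  0.6 ]
((289.4053955078125, 212.9324188232422), (55.238059997558594, 41.9217414855957), 80.53767395019531)
[[0.439, 0.3634, 0.118], [0.4257, 0.3928, 0.118], [0.4664, 0.4119, 0.118], [0.4806, 0.3813, 0.118]] [[0.45246389 0.38715755 0.118     ]] [np.float64(0.0452), np.float64(0.0323)]
```

View pics/w2.png

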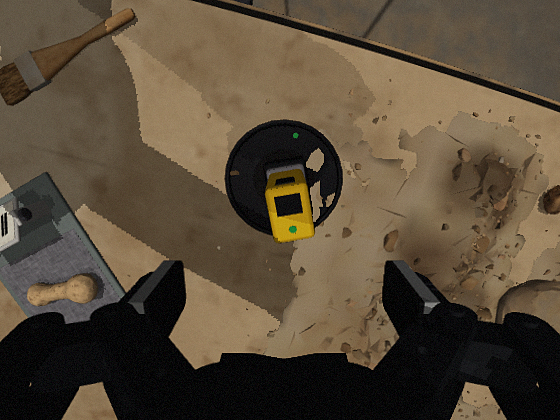

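The reader top is at about (289,213), with its long side at yaw ≈25°. The tray is at about (285,178). I'll align and descend.

send_rows --series '[{"slide": [-3, 5, 20], "dr": [0, 0, -0.13]}, {"slide": [-3, 5, 55], "dr": [0, 0, -0.18]}, {"slide": [-3, 5, 95], "dr": [0, 0, -0.18]}, {"slide": [-3, 5, 125], "dr": [0, 0, -0.18]}, {"slide": [-3, 5, 145], "dr": [0, 0, -0.18]}, {"slide": [-3, 5, 154], "dr": [0, 0, -0.18]}, {"slide": [-3, 5, 154], "dr": [0, 0, -0.18]}, {"slide": [-3, 5, 154], "dr": [0, 0, -0.18]}]'

```text
t: 4.6
position: [0.4521, 0.3875, 0.0975]
orientation: [[-0.905, -0.426, 0.001], [-0.426, 0.905, 0.001], [-0.001, 0.001, -1.0]]
force: [0.5, -0.5, 0.6]
gripper_width: 0.0855
gripper_force: 0.0
```

Run:
```python
from h import *
s=ctrl.read_state(); print(s["t"],s["position"],s["orientation"].round(3).tolist(),s["joint_pos"].round(2),s["force"])
```

```text
4.6 [0.45206692 0.38745822 0.09754712] [[-0.905, -0.426, 0.001], [-0.426, 0.905, 0.001], [-0.001, 0.001, -1.0]] [-0.04  0.81 -1.02  1.78  0.8   1.03  0.64] [ 0.48666296 -0.52545519  0.5859549 ]
```

Close the gripper.

send_rows --gripper 1 --series '[{"slide": [0, 0, 0], "dr": [0, 0, 0]}, {"slide": [0, 0, 0], "dr": [0, 0, 0]}, {"slide": [0, 0, 0], "dr": [0, 0, 0]}, {"slide": [0, 0, 0], "dr": [0, 0, 0]}, {"slide": [0, 0, 0], "dr": [0, 0, 0]}, {"slide": [0, 0, 0], "dr": [0, 0, 0]}, {"slide": [0, 0, 0], "dr": [0, 0, 0]}, {"slide": [0, 0, 0], "dr": [0, 0, 0]}, {"slide": [0, 0, 0], "dr": [0, 0, 0]}, {"slide": [0, 0, 0], "dr": [0, 0, 0]}]'

```text
t: 5.6
position: [0.4519, 0.3869, 0.0968]
orientation: [[-0.905, -0.426, 0.001], [-0.426, 0.905, 0.0], [-0.001, -0.0, -1.0]]
force: [-0.9, -3.7, 7.1]
gripper_width: 0.0335
gripper_force: 59.7
```

Run:
```python
from h import *
s=ctrl.read_state(); print(s["t"],s["position"],s["orientation"].round(3).tolist(),s["joint_pos"].round(2),s["gripper_width"],s["gripper_force"],s["force"])
np.savez("grasp.npz",p=s["position"],R=s["orientation"])
```

```text
5.6 [0.45192497 0.38694727 0.09682807] [[-0.905, -0.426, 0.001], [-0.426, 0.905, 0.0], [-0.001, -0.0, -1.0]] [-0.04  0.81 -1.02  1.78  0.8   1.03  0.64] 0.03346084661092394 59.67181205749512 [-0.89924586 -3.71004292  7.05795431]
```

send_rows --series '[{"slide": [0, 0, -15], "dr": [0, 0, 0]}, {"slide": [0, 0, -45], "dr": [0, 0, 0]}, {"slide": [0, 0, -85], "dr": [0, 0, 0]}, {"slide": [0, 0, -123], "dr": [0, 0, 0]}, {"slide": [10, -30, -135], "dr": [0, 0, 0.1]}, {"slide": [26, -70, -135], "dr": [0, 0, 0.22]}, {"slide": [41, -112, -135], "dr": [0, 0, 0.34]}, {"slide": [56, -154, -135], "dr": [0, 0, 0.47]}, {"slide": [72, -196, -135], "dr": [0, 0, 0.6]}, {"slide": [87, -238, -135], "dr": [0, 0, 0.73]}, {"slide": [103, -280, -135], "dr": [0, 0, 0.86]}, {"slide": [118, -322, -130], "dr": [0, 0, 0.99]}, {"slide": [134, -364, -125], "dr": [0, 0, 1.12]}, {"slide": [148, -402, -123], "dr": [0, 0, 1.23]}, {"slide": [156, -424, -123], "dr": [0, 0, 1.29]}, {"slide": [158, -430, -123], "dr": [0, 0, 1.3]}, {"slide": [158, -430, -123], "dr": [0, 0, 1.3]}, {"slide": [158, -430, -123], "dr": [0, 0, 1.3]}, {"slide": [158, -430, -123], "dr": [0, 0, 1.3]}]'

```text
t: 7.5
position: [0.492, -0.068, 0.2195]
orientation: [[-0.655, 0.756, 0.0], [0.756, 0.655, 0.0], [0.0, 0.0, -1.0]]
force: [0.3, 0.1, -2.1]
gripper_width: 0.0329
gripper_force: 60.1
```

Run:
```python
from h import *
import pickle
s=ctrl.read_state(); im=ctrl.snapshot("wrist");im=im[:,:,::-1].copy();cv2.imwrite("pics/w3.png",im);pickle.dump(s,open("w3.pkl","wb"))
print(s["t"],s["position"],s["orientation"].round(3).tolist(),s["joint_pos"].round(2),s["gripper_width"])
L=np.load("label.npz");p=proj([L["c"]],cam("wrist",s))[0];print(p)
x0,y0=int(min(max(p[0]-80,0),400)),int(max(p[1]-70,0));print(x0,y0)
c=cv2.resize(im[y0:y0+140,x0:x0+160],None,fx=4,fy=4,interpolation=2);cv2.imwrite("pics/w3c.png",cv2.convertScaleAbs(np.vstack([c]),alpha=1.3))
```

```text
7.5 [ 0.4920346  -0.06798493  0.21949605] [[-0.655, 0.756, 0.0], [0.756, 0.655, 0.0], [0.0, 0.0, -1.0]] [ 0.88  0.37 -0.96  1.94  0.35  1.02  0.47] 0.032928510998016525
[470.34443298 133.34327712]
390 63
```

View pics/w3.png

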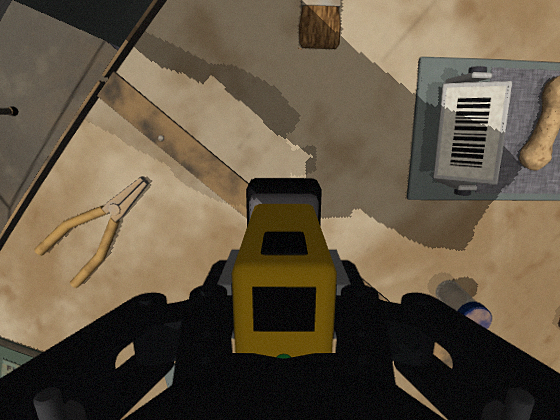

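View pics/w3c.png

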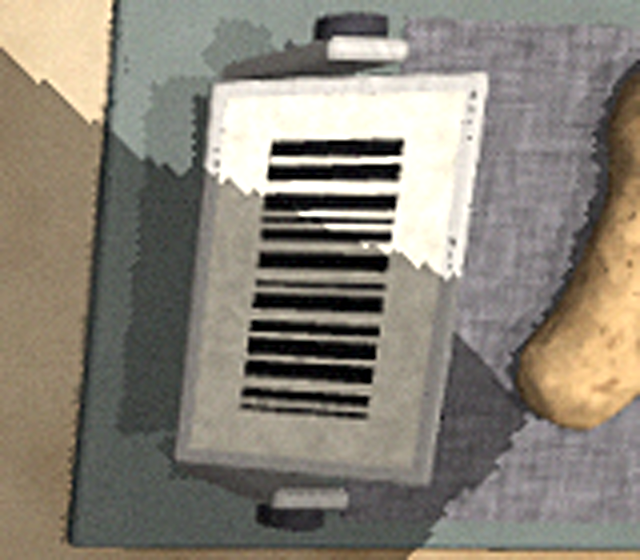

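The reader sits straight in the fingers at (285,260). The plate corners in the crop are (212,82), (486,74), (432,486) and (178,460). I'll triangulate them with the first view.

Run:
```python
from h import *
import pickle
s1=pickle.load(open("w1.pkl","rb"));s=pickle.load(open("w3.pkl","rb"))
A=cam("wrist",s1);B=cam("wrist",s)
a=np.array([[163,190],[402,482],[618,402],[362,70]])/4.28+[285,140]
b=np.array([[212,82],[178,460],[432,486],[486,74]])/4+[390,63]
da,db=rays(a,A),rays(b,B);P=[]
for u,v in zip(da,db):
    t=np.linalg.lstsq(np.c_[u,-v],B[3]-A[3],rcond=None)[0];x=A[3]+u*t[0];y=B[3]+v*t[1];P.append((x+y)/2);print(((x+y)/2).round(4),np.linalg.norm(x-y).round(4))
P=np.array(P);ex=(P[2]+P[3]-P[0]-P[1])/2;ey=(P[0]+P[3]-P[1]-P[2])/2
print("lens",np.linalg.norm(ex),np.linalg.norm(ey),"slope",np.arctan2(ex[2],np.hypot(*ex[:2])),"yaw x",np.arctan2(ex[1],ex[0]),"yaw y",np.arctan2(ey[1],ey[0])-np.pi/2,"centre",P.mean(0))
# single-view PnP slopes
W=np.array([[-27,43,0],[-27,-43,0],[27,-43,0],[27,43,0]])/1e3
for px,C in((a,A),(b,B)):
    n,rv,tv,e=cv2.solvePnPGeneric(W,px.reshape(-1,1,2),C[0],C[1],flags=cv2.SOLVEPNP_IPPE)
    for r,t,ee in zip(rv,tv,e):
        R=C[2]@cv2.Rodrigues(r)[0];print("pnp",R[:,2].round(3),(C[2]@t.ravel()+C[3]).round(4),ee)
```

```text
[0.5348 0.1019 0.0299] 0.002
[0.5895 0.0379 0.0326] 0.0003
[0.622  0.0661 0.0624] 0.001
[0.5669 0.1297 0.0617] 0.0009
lens 0.05270758000578668 0.08423614738192099 slope 0.6249125019491666 yaw x 0.7141508227049508 yaw y 0.7106311727484567 centre [0.57829132 0.0838998  0.04667096]
pnp [-0.461 -0.355  0.813] [0.5813 0.0814 0.0369] [0.18952831]
pnp [0.035 0.738 0.673] [0.5801 0.0859 0.0386] [2.95530269]
pnp [-0.426 -0.49   0.761] [0.5791 0.0841 0.0447] [0.36211672]
pnp [-0.323 -0.105  0.94 ] [0.5786 0.0852 0.0457] [0.93958924]
```

```bash
cat > tgt.py <<'E'
from h import *
from scipy.spatial.transform import Rotation as Ro
q,a=.61,.712;n=np.array([-np.sin(q)*np.cos(a),-np.sin(q)*np.sin(a),np.cos(q)])
y=np.array([np.cos(q)*np.cos(a),np.cos(q)*np.sin(a),np.sin(q)]);R=np.c_[np.cross(y,-n),y,-n];c=np.array([.578,.0838,.048])
s=ctrl.read_state();P,Q=s["position"],s["orientation"]
print(s["t"],P.round(4),s["joint_pos"].round(2),s["gripper_force"])
for d in(.07,0):
    p=c+n*(.1418+d);print(d,p.round(4),"slide",(1e3*Q.T@(p-P)).round(1),"dr",Ro.from_matrix(Q.T@R).as_rotvec().round(3))
E
python3 tgt.py
```

```text
7.55 [ 0.4921 -0.0682  0.2195] [ 0.88  0.37 -0.96  1.94  0.35  1.02  0.47] 60.09536147117615
0.07 [0.4861 0.0045 0.2216] slide [58.9 43.1 -2.1] dr [-0.61  -0.001  0.001]
0 [0.5165 0.0307 0.1642] slide [58.8 83.2 55.3] dr [-0.61  -0.001  0.001]
```

send_rows --series '[{"slide": [10, 8, 0], "dr": [-0.1, 0, 0]}, {"slide": [22, 16, -1], "dr": [-0.22, 0, 0]}, {"slide": [34, 25, -1], "dr": [-0.34, 0, 0]}, {"slide": [46, 33, -2], "dr": [-0.46, 0, 0]}, {"slide": [54, 40, -2], "dr": [-0.56, 0, 0]}, {"slide": [59, 43, -2], "dr": [-0.61, 0, 0]}, {"slide": [59, 43, -2], "dr": [-0.61, 0, 0]}, {"slide": [59, 43, -2], "dr": [-0.61, 0, 0]}, {"slide": [59, 43, -2], "dr": [-0.61, 0, 0]}, {"slide": [59, 43, -2], "dr": [-0.61, 0, 0]}]'

```text
t: 8.55
position: [0.4865, 0.0037, 0.2216]
orientation: [[-0.653, 0.621, 0.434], [0.757, 0.536, 0.374], [-0.0, 0.573, -0.82]]
force: [-0.3, -0.8, -2.3]
gripper_width: 0.033
gripper_force: 60.7
```

```bash
python3 tgt.py
```

```text
8.55 [0.4865 0.0037 0.2216] [ 1.35  0.28 -1.26  2.24 -0.45  0.44  1.24] 60.71654677391052
0.07 [0.4861 0.0045 0.2216] slide [0.9 0.3 0.2] dr [-0.  0.  0.]
0 [0.5165 0.0307 0.1642] slide [ 0.9  0.3 70.2] dr [-0.  0.  0.]
```

send_rows --series '[{"slide": [1, 0, 8], "dr": [0, 0, 0]}, {"slide": [1, 0, 18], "dr": [0, 0, 0]}, {"slide": [1, 0, 28], "dr": [0, 0, 0]}, {"slide": [1, 0, 35], "dr": [0, 0, 0]}, {"slide": [1, 0, 35], "dr": [0, 0, 0]}]'

```text
t: 9.05
position: [0.5008, 0.018, 0.1923]
orientation: [[-0.654, 0.621, 0.433], [0.757, 0.536, 0.375], [0.001, 0.573, -0.82]]
force: [0.0, -0.1, -1.1]
gripper_width: 0.0331
gripper_force: 60.8
```

```bash
python3 tgt.py
```

```text
9.05 [0.5008 0.018  0.1923] [ 1.16  0.35 -1.13  2.25 -0.38  0.34  1.17] 60.78496813774109
0.07 [0.4861 0.0045 0.2216] slide [ -0.6   0.5 -35.4] dr [-0.    -0.001 -0.   ]
0 [0.5165 0.0307 0.1642] slide [-0.7  0.5 34.6] dr [-0.    -0.001 -0.   ]
```

j3 is moving away from its limit, so I'll finish the approach and hold.

send_rows --series '[{"slide": [0, 0, 8], "dr": [0, 0, 0]}, {"slide": [0, 0, 18], "dr": [0, 0, 0]}, {"slide": [0, 0, 28], "dr": [0, 0, 0]}, {"slide": [0, 0, 35], "dr": [0, 0, 0]}, {"slide": [0, 0, 35], "dr": [0, 0, 0]}, {"slide": [0, 0, 35], "dr": [0, 0, 0]}, {"slide": [0, 0, 35], "dr": [0, 0, 0]}, {"slide": [0, 0, 35], "dr": [0, 0, 0]}, {"slide": [0, 0, 35], "dr": [0, 0, 0]}, {"slide": [0, 0, 35], "dr": [0, 0, 0]}, {"slide": [0, 0, 35], "dr": [0, 0, 0]}, {"slide": [0, 0, 35], "dr": [0, 0, 0]}, {"slide": [0, 0, 35], "dr": [0, 0, 0]}, {"slide": [0, 0, 35], "dr": [0, 0, 0]}, {"slide": [0, 0, 35], "dr": [0, 0, 0]}, {"slide": [0, 0, 35], "dr": [0, 0, 0]}, {"slide": [0, 0, 35], "dr": [0, 0, 0]}, {"slide": [0, 0, 35], "dr": [0, 0, 0]}, {"slide": [0, 0, 35], "dr": [0, 0, 0]}, {"slide": [0, 0, 35], "dr": [0, 0, 0]}]'

```text
t: 11.05
position: [0.5158, 0.0303, 0.1639]
orientation: [[-0.653, 0.621, 0.434], [0.758, 0.535, 0.374], [0.0, 0.573, -0.82]]
force: [-0.6, -0.9, -1.6]
gripper_width: 0.0335
gripper_force: 60.8
```

```bash
python3 tgt.py
python3 - <<'E'
from h import *
s=ctrl.read_state();im=ctrl.snapshot("wrist");cv2.imwrite("pics/w4.png",im[:,:,::-1])
print(abs(s["qvel"]).max())
E
```

```text
11.05 [0.5158 0.0303 0.1639] [ 1.01  0.41 -1.02  2.24 -0.34  0.25  1.13] 60.79037547111511
0.07 [0.4861 0.0045 0.2216] slide [ -0.1   0.9 -69.8] dr [-0.     0.    -0.001]
0 [0.5165 0.0307 0.1642] slide [-0.1  0.9  0.2] dr [-0.     0.    -0.001]
0.0012275866392170882
```

View pics/w4.png

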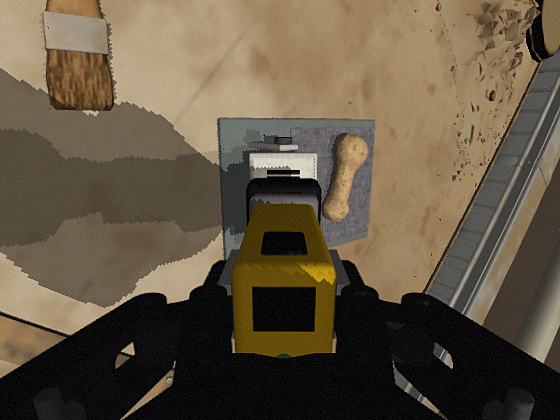

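The scan pose looks well aligned: the label is centred ahead of the nose, and I held it about 1.7 s. Now I'll retreat and bring the tool upright.

send_rows --series '[{"slide": [0, 0, -8], "dr": [0, 0, 0]}, {"slide": [0, 0, -22], "dr": [0, 0, 0]}, {"slide": [0, 0, -40], "dr": [0, 0, 0]}, {"slide": [3, 7, -52], "dr": [0.08, 0, 0]}, {"slide": [6, 14, -62], "dr": [0.18, 0, 0]}, {"slide": [9, 21, -70], "dr": [0.29, 0, 0]}, {"slide": [12, 28, -78], "dr": [0.4, 0, 0]}, {"slide": [15, 35, -85], "dr": [0.51, 0, 0]}, {"slide": [17, 39, -90], "dr": [0.61, 0, 0]}, {"slide": [17, 39, -90], "dr": [0.61, 0, 0]}, {"slide": [17, 39, -90], "dr": [0.61, 0, 0]}]'

```text
t: 12.2
position: [0.4898, 0.0309, 0.2594]
orientation: [[-0.654, 0.757, 0.001], [0.757, 0.654, 0.003], [0.001, 0.002, -1.0]]
force: [-0.5, -0.1, -2.3]
gripper_width: 0.0337
gripper_force: 61.0
```

Run:
```python
from h import *
import pickle
from scipy.spatial.transform import Rotation as Ro
C=cam("wrist",pickle.load(open("w2.pkl","rb")));im=cv2.imread("pics/w2.png");V=im.max(2)
t=big(V<50,(215,110,352,245));h=cv2.convexHull(t);e=cv2.fitEllipse(h);print(e,onz([e[0]],C,.012))
g=np.load("grasp.npz");s=ctrl.read_state();P,Q=s["position"],s["orientation"];print(s["t"],P,s["joint_pos"].round(2),s["gripper_force"])
for z in(.25,):
    p=np.array([.449,.380,z]);print((1e3*Q.T@(p-P)).round(1),Ro.from_matrix(Q.T@g["R"]).as_rotvec().round(3))
```

```text
((283.3358459472656, 177.70391845703125), (116.72599792480469, 117.3119125366211), 78.41777801513672) [[0.44269653 0.3794625  0.012     ]]
12.2 [0.48976692 0.03088361 0.25938611] [ 0.6   0.25 -0.83  1.91  0.21  1.07  0.4 ] 61.00063920021057
[290.8 197.3  10.2] [ 0.003 -0.    -1.298]
```

send_rows --series '[{"slide": [15, 10, 1], "dr": [0, 0, -0.08]}, {"slide": [45, 30, 2], "dr": [0, 0, -0.2]}, {"slide": [78, 52, 3], "dr": [0, 0, -0.34]}, {"slide": [110, 73, 4], "dr": [0, 0, -0.48]}, {"slide": [142, 94, 5], "dr": [0, 0, -0.62]}, {"slide": [175, 116, 6], "dr": [0, 0, -0.76]}, {"slide": [207, 138, 7], "dr": [0, 0, -0.9]}, {"slide": [239, 159, 8], "dr": [0, 0, -1.04]}, {"slide": [266, 177, 9], "dr": [0, 0, -1.17]}, {"slide": [284, 189, 10], "dr": [0, 0, -1.26]}, {"slide": [292, 194, 10], "dr": [0, 0, -1.3]}, {"slide": [292, 194, 10], "dr": [0, 0, -1.3]}, {"slide": [292, 194, 10], "dr": [0, 0, -1.3]}, {"slide": [292, 194, 10], "dr": [0, 0, -1.3]}]'

```text
t: 13.6
position: [0.447, 0.3767, 0.25]
orientation: [[-0.906, -0.423, 0.0], [-0.423, 0.906, -0.0], [-0.0, -0.0, -1.0]]
force: [0.3, -0.2, -3.1]
gripper_width: 0.0334
gripper_force: 61.0
```

Run:
```python
from h import *
s=ctrl.read_state();print(s["t"],s["position"],s["orientation"].round(4).tolist(),s["joint_pos"].round(2),s["force"])
```

```text
13.6 [0.44699654 0.37671936 0.2500461 ] [[-0.906, -0.4232, 0.0004], [-0.4232, 0.906, -0.0003], [-0.0002, -0.0004, -1.0]] [ 0.03  0.57 -1.08  1.7   0.54  1.21  0.82] [ 0.25709612 -0.21206995 -3.05123502]
```

send_rows --series '[{"slide": [0, 0, 15], "dr": [0, 0, 0]}, {"slide": [0, 0, 45], "dr": [0, 0, 0]}, {"slide": [0, 0, 80], "dr": [0, 0, 0]}, {"slide": [0, 0, 110], "dr": [0, 0, 0]}, {"slide": [0, 0, 132], "dr": [0, 0, 0]}, {"slide": [0, 0, 143], "dr": [0, 0, 0]}, {"slide": [0, 0, 147], "dr": [0, 0, 0]}, {"slide": [0, 0, 149], "dr": [0, 0, 0]}, {"slide": [0, 0, 150], "dr": [0, 0, 0]}, {"slide": [0, 0, 151], "dr": [0, 0, 0]}, {"slide": [0, 0, 152], "dr": [0, 0, 0]}, {"slide": [0, 0, 152], "dr": [0, 0, 0]}, {"slide": [0, 0, 152], "dr": [0, 0, 0]}]'

```text
t: 14.9
position: [0.4463, 0.3782, 0.0982]
orientation: [[-0.905, -0.426, 0.0], [-0.426, 0.905, 0.0], [-0.0, 0.0, -1.0]]
force: [0.1, -0.2, -1.1]
gripper_width: 0.0331
gripper_force: 61.0
```

send_rows --series '[{"slide": [0, 0, 0.5], "dr": [0, 0, 0]}, {"slide": [0, 0, 1], "dr": [0, 0, 0]}, {"slide": [0, 0, 1.5], "dr": [0, 0, 0]}, {"slide": [0, 0, 1.5], "dr": [0, 0, 0]}, {"slide": [0, 0, 1.5], "dr": [0, 0, 0]}]'

```text
t: 15.4
position: [0.4464, 0.3782, 0.0968]
orientation: [[-0.905, -0.426, 0.0], [-0.426, 0.905, 0.0], [-0.0, -0.0, -1.0]]
force: [-2.0, -1.4, 5.7]
gripper_width: 0.0334
gripper_force: 61.8
```

Contact with the tray floor. Now I'll release and lift straight up.

send_rows --gripper 0 --series '[{"slide": [0, 0, 0], "dr": [0, 0, 0]}, {"slide": [0, 0, 0], "dr": [0, 0, 0]}, {"slide": [0, 0, 0], "dr": [0, 0, 0]}, {"slide": [0, 0, 0], "dr": [0, 0, 0]}, {"slide": [0, 0, 0], "dr": [0, 0, 0]}, {"slide": [0, 0, 0], "dr": [0, 0, 0]}, {"slide": [0, 0, 0], "dr": [0, 0, 0]}, {"slide": [0, 0, 0], "dr": [0, 0, 0]}, {"slide": [0, 0, -15], "dr": [0, 0, 0]}, {"slide": [0, 0, -40], "dr": [0, 0, 0]}, {"slide": [0, 0, -80], "dr": [0, 0, 0]}, {"slide": [0, 0, -120], "dr": [0, 0, 0]}, {"slide": [0, 0, -150], "dr": [0, 0, 0]}, {"slide": [0, 0, -153], "dr": [0, 0, 0]}, {"slide": [0, 0, -153], "dr": [0, 0, 0]}, {"slide": [0, 0, -153], "dr": [0, 0, 0]}]'

```text
t: 17.0
position: [0.4461, 0.3778, 0.2491]
orientation: [[-0.905, -0.426, -0.001], [-0.426, 0.905, -0.001], [0.001, -0.0, -1.0]]
force: [-0.2, 0.1, -0.1]
gripper_width: 0.0854
gripper_force: 0.0
```

Run:
```python
from h import *
s=ctrl.read_state();im=ctrl.snapshot("wrist")[:,:,::-1].copy();cv2.imwrite("pics/w5.png",im);C=cam("wrist",s)
H,S,V=cv2.split(cv2.cvtColor(im,cv2.COLOR_BGR2HSV))
r=cv2.minAreaRect(big((H>18)&(H<36)&(S>150)&(V>130)));print(s["t"],s["gripper_width"],r,onz([r[0]],C,.121))
e=cv2.fitEllipse(cv2.convexHull(big(im.max(2)<50,(215,110,352,245))));print(onz([e[0]],C,.012))
```

```text
17.0 0.0853694647310682 ((283.5, 210.5), (55.0, 41.0), 90.0) [[0.44644592 0.3785009  0.121     ]]
[[0.44330731 0.37909772 0.012     ]]
```

View pics/w5.png

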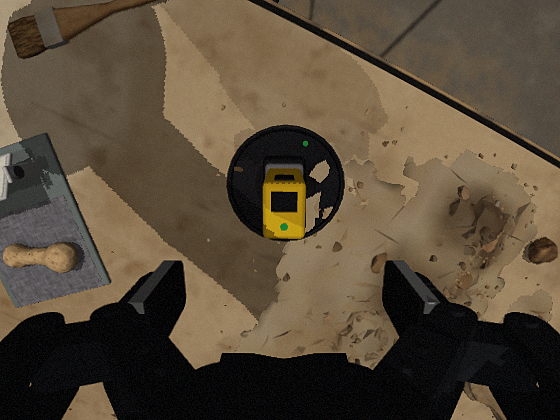

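The reader stands upright at (284,210), about 3 mm from the tray centre, and the gripper is clear of it.

```bash
python3 -c "
from rig import ctrl
print(ctrl.hand_in())"
```

```text
the job is handed in; nothing more can be done
None
```

I aimed the reader at the toe bone's label and held it still for about 1.7 s. I then set it upright in its tray, about 3 mm from centre, let go and handed the job in at 17 s; no verdict came back.

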